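# Set up the slide-staining line

### The arm

A 6-joint arm with a two-finger parallel gripper is mounted at the origin on the work surface. World frame = base frame: x ahead of the robot, y to its left, z up, the work surface at z = 0. Lengths are in m, angles in rad, forces in N, time in s.
With the tool pointing down it reaches from about 0.35 to 0.775 m from the base axis. Payload 5.5 kg.
Tool frame: the origin (TCP) lies midway between the tips of the shut fingers; the grasp point (between the pads) lies 19 mm behind it; z points along the fingers, y is the line along which they close (so a half turn about z gives the same grasp; the last joint's range is limited). The gripper opens to 85 mm and grips with 20 to 120 N. Pads are 22 mm wide; open, the fingers measure 114 mm over their backs; the gripper's body (76 mm by 85 mm) begins 54 mm behind the grasp point. The pads swing forward as they close: fully open they stand 13 mm farther back than shut.
Start: joints at [1.189, 0.313, 0.046, 1.304, 0, 1.431], TCP at [0.138, 0.558, 0.231] pointing down, gripper open.
Joint ranges: [-2.76, 2.76], [-0.86, 1.69], [-1.03, 1.26], [-2.2, 2.34], [-1.47, 1.5], [-3.14, 3.14]. Speed limits (rad/s): [2.57, 2.57, 3.14, 3.14, 3.14, 3.14].

### API

Orientations are given as a unit quaternion [w, x, y, z].
In Python, from workcell import telemetry, imaging, env gives the robot as it stands. The module is installed in compiled form; this text tells all that it offers.
- The arm moves only by the tool step_arm, never from a script. Its argument "moves" is a list of rows, each a list of 3 entries, a list of its own where there are three numbers: the shift along the tool's x, y, z in mm, then the turn, a rotation vector about the tool's x, y, z in rad, then the finger opening in mm, from 0 to 85.4. A call has 1 to 8 rows; each row is the pose to reach, as a shift and turn from the pose commanded when the call began, along the tool's axes at that moment; what a row does not reach only later rows make up. A row lasts 1/12 s, in which the tool goes at most 41.7 mm and 7.16 degrees, less where a joint would pass 70% of its speed; a pose out of reach is approached as far as the arm can. A call with a gripper value outside its range is refused whole. The fingers move at their own pace and stop on an object; "grip_force" is the grip in N (left out, the last holds). Time passes only in rows, so rows that repeat a pose let the fingers close. It gives the time, the measured TCP pose, the force, the opening and the grip force at its end, in the units of the state.
- telemetry.get_state(): the state, without advancing time (a new reading comes with each control period).
- imaging.read_camera(name): name is "scene" or "side" or "wrist"; returns the picture (480x640x3 uint8, red, green, blue); there is no depth.
- imaging.camera_params(name): a dict with "camera_matrix" (3x3 intrinsics, pixels), "pose" (4x4, takes a point from camera to world coordinates). Camera axes: x right, y up, looking along -z (the intrinsics and any distortion apply to the point x, -y, -z); pixel columns grow to the right and rows downward; lengths in m; the calibration is good to about 2 mm. A picture is of the moment at which its call begins: read the wrist's pose just before it. camera_params takes no time and is no camera call; for the wrist camera it gives the pose at the moment of the call.
- env.hand_in(): hands the job in; it is judged then, once.
The state is a dict: "clock": time; "joint_pos": joint angles; "qvel": joint speeds; "tau": joint torques, N m; "tcp_pos": TCP position; "orientation": TCP orientation; "wrist_force": force on the tool from outside, world axes, zero at the start; "ft_torque": the same for the moment, N m; "finger_gap": finger opening in m; "grip_force": force on a finger pad.
Only numpy, scipy, OpenCV 4.12 (cv2) and the standard library are available. Lean on these libraries where they do the work, as an engineer would, in place of code of your own. Each camera call takes 0.05 s, during which the arm holds its last target. There are 200 camera calls.

### The job

Set up the staining line on the white tray: stand the red-capped jar in the ring next to the slide warmer, the yellow-capped jar in the ring at the other end, next to the blue tube rack, and the blue-capped jar in the ring between them, each upright and centred in its ring. Lay the green slide box flat, label up, on the middle of the slide warmer's steel plate, with its long side running the same way as the row of rings. Do not tip any of the jars on the way, leave the amber bottle, the mortar and the orange tip box where they are, and let go of everything.

Things in the scene. Friction and masses are not known exactly. Their poses are not given: they have to be found in the camera images.
- red_jar_center (a point): centre (half-way up) of the red-capped staining jar, stain: an upright closed white plastic jar 80 mm tall, body 50 mm in diameter, with a red screw cap (52 mm across, the top 18 mm) and a red band low on the body. The point is 40 mm above its foot; z is up its axis. 150 g, give or take.
- blue_jar_center (a point): centre (half-way up) of the blue-capped staining jar, rinse: an upright closed white plastic jar 80 mm tall, body 50 mm in diameter, with a blue screw cap (52 mm across, the top 18 mm) and a blue band low on the body. The point is 40 mm above its foot; z is up its axis. 150 g, give or take.
- yellow_jar_center (a point): centre (half-way up) of the yellow-capped staining jar, fixative: an upright closed white plastic jar 80 mm tall, body 50 mm in diameter, with a yellow screw cap (52 mm across, the top 18 mm) and a yellow band low on the body. The point is 40 mm above its foot; z is up its axis. 150 g, give or take.
- slide_box_center (a point): centre (half-way up, 17 mm above its underside) of the green plastic microscope-slide box with a pale label on top: 90 mm long (its x axis), 52 mm wide (its y axis), 34 mm tall, label up (z), about 140 g. To be gripped across its 52 mm width.
- tray: white staining tray, fixed: a flat slab without a rim, 100 mm deep (its x axis, pointing roughly away from the robot), 262 mm long (its y axis), 6 mm thick, with three black-edged rings of 72 mm diameter printed in a row. Origin at the middle of its underside; the ring centres lie on its top (z = 6 mm) at x = 0 and y = -80, 0 and +80 mm in its frame.
- warmer_plate (a point): middle of the upper face of the slide warmer's steel plate, 44 mm above the bench. The warmer is a fixed grey box, 100 mm deep (x axis) and 120 mm long (y axis), 44 mm tall, with a plate of 94 x 114 mm on top and a black knob on its front. It stands off one end of the tray, square with it, in line with the row of rings, its middle about 200 mm from the tray's middle; at which end (+y or -y of the tray) differs from start to start.
- tube_rack: blue test-tube rack with 16 clear tubes, fixed, 100 x 100 mm and 82 mm tall over the tubes, origin at the middle of its underside. It stands off the other end of the tray, about 200 mm from the tray's middle.
- amber_bottle: bystander: amber bottle with a black cap, standing, 60 mm in diameter and 110 mm tall; origin in the middle of its foot. Loose, to be left alone.
- mortar: bystander: white ceramic bowl (mortar), 90 mm across and 50 mm tall, beyond the tray; origin in the middle of its foot. Loose, to be left alone.
- tip_box: bystander: orange closed pipette-tip box, 80 x 110 x 50 mm; origin in the middle of its underside. Loose, to be left alone.
There are look-alikes about, which are no part of the job. Several things look just like the part that bears slide_box_center: the one meant starts farthest from the robot's base.

How it is judged:
By the outcome, as a careful person would: the job done as asked, in the order asked, and still so for the second after the job is handed in, with the robot touching nothing.
It also fails if it takes over 104 s, if anything falls off the work surface, if the arm or the gripper's body presses on something with over 40 N, if the wrist force passes 120 N, or if a joint passes its speed limit or range.

## Working session

There is one attempt and no reset: what is moved stays moved. The work goes in short steps, Python scripts to look and compute and a tool call to move; the robot and the scene stay as the last step left them, time stands still between calls to the robot, and variables do not carry over. Pictures are saved under pics/ and viewed, at most 14 in all, crops included, and the job is handed in when it is done.

Besides the shell and the picture viewer there is one more tool, called by a JSON object that holds its "op" and its "data". step_arm: Moves the arm, as the interface text tells. Its arguments: {"type":"object","properties":{"moves":{"type":"array"},"grip_force":{"type":"number"}},"required":["moves"]}

```bash
mkdir -p pics; cat > h.py <<'E'
import numpy as np, cv2
from workcell import telemetry, imaging, env
def snap(n,f):
    P=imaging.camera_params(n); im=imaging.read_camera(n); 
    cv2.imwrite(f'pics/{f}.png',cv2.cvtColor(im,cv2.COLOR_RGB2BGR)); np.save(f'pics/{f}.npy',im)
    np.savez(f'pics/{f}.npz',K=P['camera_matrix'],T=P['pose'],D=np.array(P.get('distortion',P.get('dist',np.zeros(5))),float)); return im,P
def ray(f,uv,z):
    d=np.load(f'pics/{f}.npz'); K,T,D=d['K'],d['T'],d['D']
    p=cv2.undistortPoints(np.array(uv,float).reshape(-1,1,2),K,D).reshape(-1,2)
    r=np.c_[p[:,0],-p[:,1],-np.ones(len(p))]@T[:3,:3].T; o=T[:3,3]
    return o+r*((z-o[2])/r[:,2])[:,None]
E
python3 - <<'E'
from h import *
for n in ['scene','side','wrist']:
    im,P=snap(n,n+'0'); print(n,P)
print(telemetry.get_state())
E
```

```text
scene {'camera_matrix': array([[613.91151809,   0.        , 312.19314205],
       [  0.        , 613.91151809, 241.06651908],
       [  0.        ,   0.        ,   1.        ]]), 'pose': array([[-0.45925188, -0.74150907,  0.48913395,  1.21387232],
       [ 0.88817386, -0.37380057,  0.26724581,  0.35741507],
       [-0.01532664,  0.55716913,  0.83025758,  1.25792805],
       [ 0.        ,  0.        ,  0.        ,  1.        ]])}
side {'camera_matrix': array([[433.06173044,   0.        , 313.95296981],
       [  0.        , 433.06173044, 232.92007668],
       [  0.        ,   0.        ,   1.        ]]), 'pose': array([[ 0.97892135,  0.0819905 , -0.18705759,  0.35355155],
       [-0.20342041,  0.47325975, -0.85711455, -0.75737458],
       [ 0.01825158,  0.87709906,  0.47996262,  0.50598346],
       [ 0.        ,  0.        ,  0.        ,  1.        ]])}
wrist {'camera_matrix': array([[392.6806368 ,   0.        , 316.07345183],
       [  0.        , 392.6806368 , 243.71951799],
       [  0.        ,   0.        ,   1.        ]]), 'pose': array([[ 0.23935322, -0.92870439, -0.28322816,  
[... 191 characters left out ...]
  ]])}
{'clock': 0.15, 'joint_pos': array([1.18940089e+00, 3.13834358e-01, 4.52258195e-02, 1.30361172e+00,
       1.60707685e-05, 1.43122017e+00]), 'qvel': array([-0.00068455, -0.00136965,  0.0038131 ,  0.00165784, -0.00139859,
        0.00013314]), 'tau': array([ 1.68371764e-03, -4.81066740e+01,  2.98815769e+01,  1.39680854e-02,
       -2.47281123e-04,  3.61349862e-06]), 'tcp_pos': array([0.13753815, 0.55790274, 0.23060427]), 'orientation': array([-1.91131550e-04,  1.20615231e-01,  9.92699078e-01, -6.85879829e-04]), 'wrist_force': array([ 0.44962616, -0.04889525,  0.06829142]), 'ft_torque': array([-0.03301298, -0.00735106, -0.01686296]), 'grip_force': 0.0, 'finger_gap': 0.08519860046534738}
```

View pics/scene0.png

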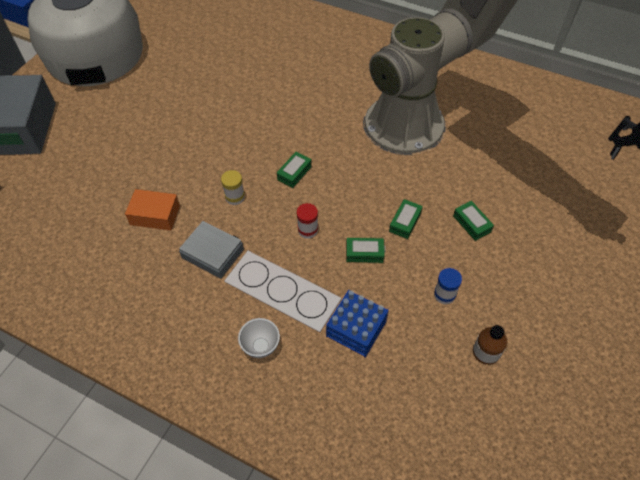

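View pics/side0.png

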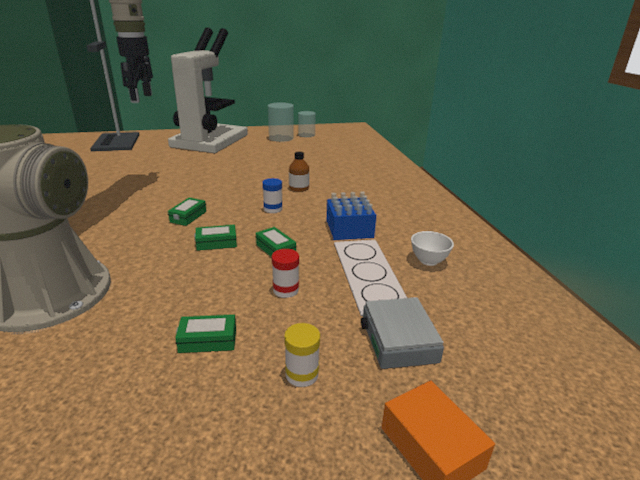

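The scene view shows the tray with rings at (254,274), (282,289) and (312,304). The warmer is at (211,248), beside ring (254,274), and the rack is at (357,321). The jars are red (307,219), yellow (232,185) and blue (448,284). There are four green boxes, at (294,169), (406,217), (473,219) and (365,250). Next I'll measure all of these.

```bash
cat > m.py <<'E'
from h import *
def blobs(f,lo,hi,mn=60):
    hsv=cv2.cvtColor(np.load(f'pics/{f}.npy'),cv2.COLOR_RGB2HSV)
    m=cv2.inRange(hsv,lo,hi); m=cv2.morphologyEx(m,cv2.MORPH_CLOSE,np.ones((3,3)))
    c,_=cv2.findContours(m,cv2.RETR_EXTERNAL,cv2.CHAIN_APPROX_NONE)
    return [x for x in c if cv2.contourArea(x)>mn],hsv
E
python3 - <<'E'
from m import *
np.set_printoptions(precision=4,suppress=True)
for f in ['scene0','side0']:
    print(f)
    for n,lo,hi in [('red',(0,190,90),(6,255,255)),('red2',(172,190,90),(180,255,255)),('yel',(22,160,100),(32,255,255)),('blue',(105,150,60),(125,255,255)),('green',(55,120,40),(85,255,255))]:
        for c in blobs(f,lo,hi)[0]:
            (u,v),s,a=cv2.minAreaRect(c); x,y,w,h=cv2.boundingRect(c)
            z=.034 if n=='green' else .071
            print(n,(round(u),round(v)),(x,y,w,h),cv2.contourArea(c),ray(f,[[x+w/2,y+h/2]],z)[0])
    # labels: pale in green filled contour
    for c in blobs(f,(55,120,40),(85,255,255))[0]:
        hs=blobs(f,(55,120,40),(85,255,255))[1]
        m=np.zeros(hs.shape[:2],np.uint8); cv2.drawContours(m,[c],-1,255,-1)
        m&=cv2.inRange(hs,(0,0,90),(180,90,255)); m=cv2.erode(m,np.ones((2,2)))
        cc=max(cv2.findContours(m,cv2.RETR_EXTERNAL,cv2.CHAIN_APPROX_NONE)[0],key=cv2.contourArea)
        b=cv2.boxPoints(cv2.minAreaRect(cc)); w=ray(f,b,.034)[:,:2]; 
        e1=w[1]-w[0]; e2=w[2]-w[1]; e=e1 if np.hypot(*e1)>np.hypot(*e2) else e2
        print('label',b.mean(0),w.mean(0),np.hypot(*w.mean(0)),np.hypot(*e1),np.hypot(*e2),np.degrees(np.arctan2(e[1],e[0])))
# rings
g=cv2.cvtColor(np.load('pics/scene0.npy'),cv2.COLOR_RGB2HSV)
m=cv2.inRange(g,(0,0,120),(180,60,255))
for c in cv2.findContours(m,cv2.RETR_CCOMP,cv2.CHAIN_APPROX_NONE)[0]:
    if cv2.contourArea(c)>250:
        (u,v),s,a=cv2.fitEllipse(c); print('pale',(u,v),s,cv2.contourArea(c),ray('scene0',[[u,v]],.006)[0])
E
```

```text
scene0
red (306, 212) (297, 204, 20, 18) 247.5 [ 0.4481 -0.0731  0.071 ]
yel (231, 178) (222, 171, 19, 16) 220.0 [ 0.4393 -0.2911  0.071 ]
blue (356, 322) (327, 293, 61, 63) 1424.5 [0.6614 0.16   0.071 ]
blue (450, 280) (439, 269, 22, 22) 350.5 [0.4692 0.2971 0.071 ]
blue (16, 12) (0, 0, 33, 26) 499.5 [ 0.1666 -1.2497  0.071 ]
green (365, 250) (347, 238, 37, 24) 776.5 [0.4585 0.0882 0.034 ]
green (473, 220) (454, 202, 39, 38) 762.5 [0.263  0.2883 0.034 ]
green (405, 218) (390, 200, 31, 38) 655.5 [0.3318 0.138  0.034 ]
green (294, 169) (278, 153, 33, 34) 616.5 [ 0.3155 -0.1801  0.034 ]
green (9, 139) (0, 135, 19, 9) 86.5 [ 0.5682 -0.9276  0.034 ]
label [365.5 246.5] [0.4494 0.084 ] 0.45717657135425693 0.05985378772874098 0.03141192065279063 116.75289563595095
label [474.8641 216.6245] [0.2486 0.2866] 0.37943794474765763 0.031071932152201366 0.06421089976888288 57.452587681016844
label [406.4 214.7] [0.3184 0.1349] 0.34577677370812954 0.06254611688618239 0.030573982843468277 -178.48341571996485
label [294.2517 165.2793] [ 0.3013 -0.1884] 0.3553169336838104 0.06420172853666473 0.031561608927787733 173.88501056443926Traceback (most recent call last):
  File "<stdin>", line 15, in <module>
ValueError: max() iterable argument is empty
```

The candidates are the four green boxes, with distance from the base in brackets: (365,250) [0.457 m], (473,219) [0.379 m], (406,217) [0.346 m] and (294,169) [0.355 m]. The one at (365,250) is farthest, so it's the one meant.

```bash
python3 - <<'E'
from m import *
np.set_printoptions(precision=4,suppress=True)
im=cv2.imread('pics/scene0.png')
cv2.imwrite('pics/crop.png',cv2.resize(im[140:340,180:480],(750,500),interpolation=cv2.INTER_CUBIC))
for n,lo,hi in [('red',(0,170,70),(8,255,255)),('yel',(20,140,80),(34,255,255)),('blue',(105,150,60),(125,255,255))]:
    for c in blobs('side0',lo,hi)[0]:
        x,y,w,h=cv2.boundingRect(c); print(n,(x,y,w,h),ray('side0',[[x+w/2,y+h/2]],.071)[0])
g=cv2.cvtColor(np.load('pics/scene0.npy'),cv2.COLOR_RGB2HSV)
m=cv2.inRange(g,(0,0,110),(180,70,255))
for c in cv2.findContours(m,cv2.RETR_CCOMP,cv2.CHAIN_APPROX_NONE)[0]:
    if cv2.contourArea(c)>250:
        (u,v),s,a=cv2.fitEllipse(c); print('pale',(u,v),s,cv2.contourArea(c),ray('scene0',[[u,v]],.006)[0])
m=cv2.inRange(g,(90,5,60),(130,70,200))
m=cv2.morphologyEx(m,cv2.MORPH_OPEN,np.ones((3,3)))
for c in cv2.findContours(m,cv2.RETR_EXTERNAL,cv2.CHAIN_APPROX_NONE)[0]:
    if cv2.contourArea(c)>800:
        b=cv2.boxPoints(cv2.minAreaRect(c)); print('grey',b.round(),ray('scene0',b,.044)[:,:2])
E
```

```text
red (273, 282, 26, 11) [ 0.437  -0.1615  0.071 ]
red (272, 249, 27, 21) [ 0.4493 -0.0732  0.071 ]
yel (285, 366, 34, 16) [ 0.4292 -0.3551  0.071 ]
yel (284, 323, 37, 33) [ 0.4416 -0.2913  0.071 ]
blue (327, 199, 49, 41) [0.6182 0.0661 0.071 ]
blue (263, 179, 19, 12) [0.4694 0.2931 0.071 ]
pale (72.49993133544922, 433.9237365722656) (106.18103790283203, 270.2313232421875) 15372.5 [ 1.1176 -0.2647  0.006 ]
pale (258.3539123535156, 336.88690185546875) (37.80268859863281, 41.52696228027344) 1231.0 [ 0.7585 -0.0346  0.006 ]
pale (284.1820068359375, 290.7418212890625) (44.01914978027344, 137.72378540039062) 4192.5 [ 0.6296 -0.0398  0.006 ]
pale (364.6055603027344, 245.91078186035156) (11.500579833984375, 31.81237030029297) 258.0 [0.4314 0.0752 0.006 ]
pale (209.57635498046875, 243.9783172607422) (39.47871780395508, 53.3938102722168) 1499.0 [ 0.5974 -0.2667  0.006 ]
pale (403.90264892578125, 120.08422088623047) (54.39743423461914, 74.47431945800781) 524.5 [-0.0054 -0.0033  0.006 ]
pale (601.3236694335938, 60.76167678833008) (5.660213947296143, 131.42745971679688) 414.0 [-0.5014  0.4341  0.006 ]
pale (525.4439697265625, 38.77064895629883) (5.547276020050049, 83.2994384765625) 286.5 [-0.5009  0.2002  0.006 ]
pale (432.0295104980469, 32.96482467651367) (26.74333381652832, 64.77765655517578) 502.5 [-0.3989 -0.0711  0.006 ]
pale (72.92300415039062, 18.354774475097656) (42.241920471191406, 101.00507354736328) 2761.0 [ 0.0485 -1.1498  0.006 ]
grey [[ -0.  76.]
 [ 40.  76.]
 [ 40. 126.]
 [  0. 126.]] [[ 0.3928 -1.1214]
 [ 0.3401 -1.0149]
 [ 0.4972 -0.8769]
 [ 0.5468 -0.9764]]
```

View pics/crop.png

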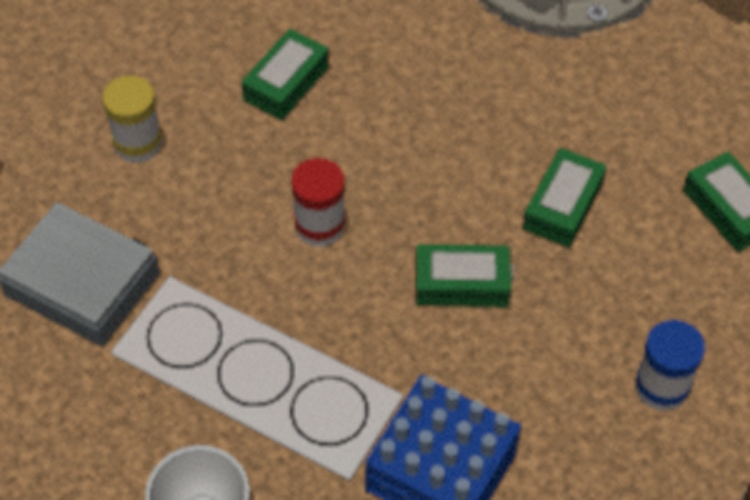

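The crop confirms the target box at crop (463,272), flat with its label up. The rings are at crop (184,335), (256,372) and (329,410), with the warmer at (80,262). I'll refine the rings and warmer next.

```bash
python3 - <<'E'
from m import *
np.set_printoptions(precision=4,suppress=True)
for f,pts in [('scene0',[(254,274),(282,289),(312,304)]),('side0',[(380,294),(369,272),(361,252)])]:
    g=cv2.cvtColor(np.load(f'pics/{f}.npy'),cv2.COLOR_RGB2GRAY)
    big=cv2.resize(g,None,fx=4,fy=4,interpolation=cv2.INTER_CUBIC)
    t=cv2.adaptiveThreshold(big,255,cv2.ADAPTIVE_THRESH_MEAN_C,cv2.THRESH_BINARY_INV,41,12)
    R=[]
    for p in pts:
        best=None
        for c in cv2.findContours(t,cv2.RETR_LIST,cv2.CHAIN_APPROX_NONE)[0]:
            if cv2.contourArea(c)<1500 or len(c)<5: continue
            e=cv2.fitEllipse(c); q=(np.array(e[0])+.5)/4-.5
            if np.hypot(*(q-p))<5: R.append(q); print(f,p,q,np.array(e[1])/4,ray(f,[q],.006)[0])
    x=0
g=cv2.cvtColor(np.load('pics/scene0.npy'),cv2.COLOR_RGB2HSV)
print(g[248,211],g[235,195],g[263,195], g[258,228])
m=cv2.inRange(g,(70,5,105),(130,70,220)); m[:,:178]=0; m[:,245:]=0;m[:220]=0;m[280:]=0
c=max(cv2.findContours(m,cv2.RETR_EXTERNAL,cv2.CHAIN_APPROX_NONE)[0],key=cv2.contourArea)
a=cv2.approxPolyDP(cv2.convexHull(c),4,True)[:,0]; w=ray('scene0',a,.044); print(a,w,w.mean(0))
E
```

```text
scene0 (254, 274) [253.2354 273.7777] [22.8082 27.1145] [ 0.6225 -0.1277  0.006 ]
scene0 (254, 274) [253.2643 273.8797] [26.8038 31.087 ] [ 0.6227 -0.1275  0.006 ]
scene0 (282, 289) [281.7189 288.5935] [23.6224 27.4784] [ 0.6272 -0.0477  0.006 ]
scene0 (282, 289) [281.7499 288.6898] [27.641  31.5085] [ 0.6274 -0.0475  0.006 ]
scene0 (312, 304) [311.2264 303.8524] [24.6752 27.995 ] [0.6317 0.0323 0.006 ]
scene0 (312, 304) [311.2631 303.966 ] [28.6574 32.1129] [0.6319 0.0325 0.006 ]
side0 (369, 272) [368.8728 271.0609] [16.8227 31.418 ] [ 0.6275 -0.0459  0.006 ]
side0 (369, 272) [368.9095 271.3122] [19.809  35.6104] [ 0.6272 -0.0468  0.006 ]
side0 (361, 252) [359.6894 251.2283] [14.3555 28.8816] [0.6321 0.0343 0.006 ]
side0 (361, 252) [359.6458 251.4155] [17.2943 33.1004] [0.6318 0.0335 0.006 ]
[ 60   4 124] [ 45   4 129] [90 15 52] [102  16  79]
[[197 250]
 [194 240]] [[ 0.6441 -0.2651  0.044 ]
 [ 0.6233 -0.2873  0.044 ]] [ 0.6337 -0.2762  0.044 ]
```

```bash
python3 - <<'E'
from m import *
np.set_printoptions(precision=4,suppress=True)
g=cv2.cvtColor(np.load('pics/scene0.npy'),cv2.COLOR_RGB2HSV)
m=cv2.inRange(g,(0,0,90),(180,35,220)); m[:,:170]=0; m[:,245:]=0;m[:215]=0;m[285:]=0
m=cv2.morphologyEx(m,cv2.MORPH_CLOSE,np.ones((3,3)))
c=max(cv2.findContours(m,cv2.RETR_EXTERNAL,cv2.CHAIN_APPROX_NONE)[0],key=cv2.contourArea)
a=cv2.approxPolyDP(cv2.convexHull(c),4,True)[:,0]; w=ray('scene0',a,.044); print(a,w,w.mean(0))
# box label in side view, jar cap centres scene using min enclosing at top face: cap-top ellipse skipped; label
for f in ['scene0','side0']:
    for c in blobs(f,(55,120,40),(85,255,255))[0]:
        hs=blobs(f,(55,120,40),(85,255,255))[1]
        mm=np.zeros(hs.shape[:2],np.uint8); cv2.drawContours(mm,[cv2.convexHull(c)],-1,255,-1)
        mm&=cv2.inRange(hs,(0,0,90),(180,90,255))
        M=cv2.moments(mm,True)
        if M['m00']>30: u=[M['m10']/M['m00'],M['m01']/M['m00']]; print(f,u,ray(f,[u],.034)[0])
E
```

```text
[[202 222]
 [240 240]
 [218 268]
 [180 249]] [[ 0.57   -0.2993  0.044 ]
 [ 0.5736 -0.1888  0.044 ]
 [ 0.6639 -0.1939  0.044 ]
 [ 0.6599 -0.3028  0.044 ]] [ 0.6169 -0.2462  0.044 ]
scene0 [364.85079365079366, 245.73333333333332] [0.4482 0.0818 0.034 ]
scene0 [474.3298611111111, 216.05555555555554] [0.2478 0.2852 0.034 ]
scene0 [405.9684210526316, 214.49824561403508] [0.3186 0.1337 0.034 ]
scene0 [293.6475409836066, 164.87704918032787] [ 0.3011 -0.1904  0.034 ]
side0 [205.4508670520231, 324.78998073217724] [ 0.3003 -0.1889  0.034 ]
side0 [275.3047619047619, 236.53333333333333] [0.4491 0.0838 0.034 ]
side0 [214.83414634146342, 230.34146341463415] [0.3176 0.136  0.034 ]
side0 [184.64912280701753, 206.52631578947367] [0.244 0.277 0.034]
side0 [631.9752650176679, 61.2791519434629] [4.0779 2.7958 0.034 ]
```

```bash
cat > go.py <<'E'
# usage: go.py x y z yaw_of_tool_y -> shift (mm) and turn for step_arm
import sys
from h import *
from scipy.spatial.transform import Rotation as R
x,y,z,a=map(float,sys.argv[1:5]); s=telemetry.get_state(); q=s['orientation']
R0=R.from_quat([q[1],q[2],q[3],q[0]]); c,n=np.cos(a),np.sin(a)
Rt=R.from_matrix(np.array([[-n,c,0],[c,n,0],[0,0,-1.]]))
Rt=R.from_matrix(np.array([[-n,c,0],[c,n,0],[0,0,-1.]])) if np.linalg.det(np.array([[-n,c,0],[c,n,0],[0,0,-1.]]))>0 else None
d=(np.array([x,y,z])-s['tcp_pos'])*1000
print(R0.inv().apply(d).round(1),(R0.inv()*Rt).as_rotvec().round(3),s['tcp_pos'].round(4),round(s['clock'],2))
E
sed -i '/^Rt=R.from_matrix.*-1.\]\]))$/d' go.py
python3 go.py 0.4487 -0.0732 0.16 -0.058
```

```text
[-453.3 -538.1   71.3] [-1.000e-03  1.000e-03  1.387e+00] [0.1375 0.5579 0.2306] 0.15
```

{"op": "step_arm", "data": {"moves": [[[-453,-538,71],[0,0,1.387],85],[[-453,-538,71],[0,0,1.387],85],[[-453,-538,71],[0,0,1.387],85],[[-453,-538,71],[0,0,1.387],85],[[-453,-538,71],[0,0,1.387],85],[[-453,-538,71],[0,0,1.387],85],[[-453,-538,71],[0,0,1.387],85],[[-453,-538,71],[0,0,1.387],85]], "grip_force": 40}}

```text
clock: 0.82
tcp_pos: [0.2844, 0.2591, 0.1976]
orientation: [0.0, 0.584, 0.812, 0.0]
wrist_force: [1.6, 0.8, -0.7]
finger_gap: 0.0848
grip_force: 0.0
```

```bash
python3 go.py 0.4487 -0.0732 0.16 -0.058
```

```text
[-367.2   50.    37.6] [ 0.    -0.     0.382] [0.2844 0.2591 0.1976] 0.82
```

{"op": "step_arm", "data": {"moves": [[[-367,50,38],[0,0,0.382],85],[[-367,50,38],[0,0,0.382],85],[[-367,50,38],[0,0,0.382],85],[[-367,50,38],[0,0,0.382],85],[[-367,50,38],[0,0,0.382],85],[[-367,50,38],[0,0,0.382],85],[[-367,50,38],[0,0,0.382],85],[[-367,50,38],[0,0,0.382],85]]}}

```text
clock: 1.48
tcp_pos: [0.4332, -0.0378, 0.1636]
orientation: [0.0, 0.726, 0.688, 0.0]
wrist_force: [1.2, 1.1, 0.4]
finger_gap: 0.0854
grip_force: 0.0
```

{"op": "step_arm", "data": {"moves": [[[0,0,0],[0,0,0],85],[[0,0,0],[0,0,0],85],[[0,0,0],[0,0,0],85]]}}

```text
clock: 1.73
tcp_pos: [0.4321, -0.0355, 0.1633]
orientation: [-0.001, 0.726, 0.688, -0.0]
wrist_force: [0.0, 0.3, -0.3]
finger_gap: 0.0846
grip_force: 0.0
```

```bash
python3 go.py 0.4487 -0.0732 0.025 -0.058; python3 -c "
from h import *
snap('wrist','w1')"
```

```text
[-36.8  18.9 138.3] [-0.002 -0.001  0.004] [ 0.4321 -0.0355  0.1633] 1.73
```

View pics/w1.png

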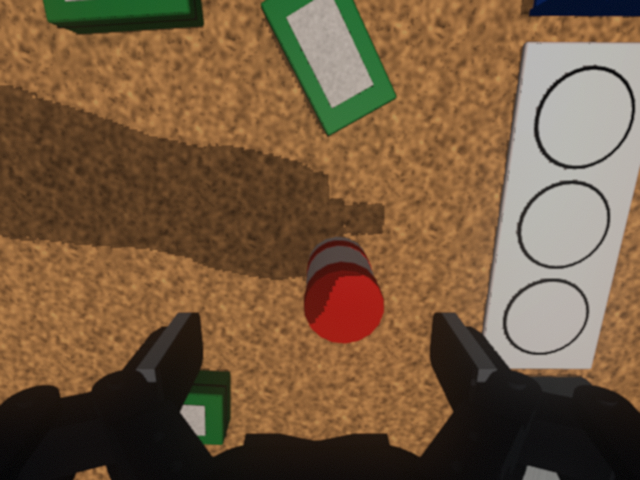

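The wrist view shows the red cap at about (343,302), the target box label at (330,50), and the rings at (546,316), (564,224) and (585,117). I'll refine all of these from this frame.

```bash
python3 - <<'E'
from m import *
np.set_printoptions(precision=4,suppress=True)
f='w1'
c=max(blobs(f,(0,200,150),(6,255,255))[0],key=cv2.contourArea)
hsv=cv2.cvtColor(np.load('pics/w1.npy'),cv2.COLOR_RGB2HSV)
m=cv2.inRange(hsv,(0,190,60),(8,255,255)); m[:262]=0
c=max(cv2.findContours(m,cv2.RETR_EXTERNAL,cv2.CHAIN_APPROX_NONE)[0],key=cv2.contourArea)
h=cv2.convexHull(c)[:,0]; w=ray(f,h[h[:,1]>295],.080); 
A=np.c_[2*w[:,:2],np.ones(len(w))]; s=np.linalg.lstsq(A,(w[:,:2]**2).sum(1),rcond=None)[0]; print('cap',s[:2],np.sqrt(s[2]+s[0]**2+s[1]**2))
for q in [(546,316.5),(564,224.5),(585,117)]: print(ray(f,[q],.006)[0])
e=ray(f,[[396,96],[331,135],[348,0],[262,2]],.034)
d=e[0]-e[1]; print('short edge',d,np.hypot(*d[:2]),np.degrees(np.arctan2(d[1],d[0])))
d=e[0]-e[2]; print('long R',np.degrees(np.arctan2(d[1],d[0])))
d=e[1]-e[3]; print('long L',np.degrees(np.arctan2(d[1],d[0])))
E
```

```text
cap [ 0.4461 -0.072 ] 0.025103061792648287
[ 0.6197 -0.126   0.006 ]
[ 0.6244 -0.0463  0.006 ]
[0.6291 0.0338 0.006 ]
short edge [0.043 0.022 0.   ] 0.04836384656246067 27.119177589754635
long R -62.45347318684469
long L -64.3179900517409
```

{"op": "step_arm", "data": {"moves": [[[-37,17,0],[0,0,0],85],[[-37,17,0],[0,0,0],85],[[-37,17,35],[0,0,0],85],[[-37,17,65],[0,0,0],85],[[-37,17,95],[0,0,0],85],[[-37,17,120],[0,0,0],85],[[-37,17,138],[0,0,0],85],[[-37,17,138],[0,0,0],85]]}}

```text
clock: 2.45
tcp_pos: [0.4446, -0.0709, 0.0228]
orientation: [-0.003, 0.725, 0.689, -0.001]
wrist_force: [-1.6, -0.4, -0.6]
finger_gap: 0.0851
grip_force: 0.0
```

{"op": "step_arm", "data": {"moves": [[[0,0,0],[0,0,0],60],[[0,0,0],[0,0,0],50],[[0,0,0],[0,0,0],40],[[0,0,0],[0,0,0],40],[[0,0,0],[0,0,0],40],[[0,0,0],[0,0,0],40],[[0,0,0],[0,0,0],40],[[0,0,0],[0,0,0],40]]}}

```text
clock: 3.12
tcp_pos: [0.449, -0.0735, 0.0275]
orientation: [0.001, 0.726, 0.688, 0.001]
wrist_force: [-2.2, 3.3, 6.0]
finger_gap: 0.0504
grip_force: 40.3
```

{"op": "step_arm", "data": {"moves": [[[0,0,-20],[0,0,0],40],[[0,0,-50],[0,0,0],40],[[0,0,-80],[0,0,0],40],[[0,0,-90],[0,0,0],40],[[0,0,-90],[0,0,0],40]]}}

```text
clock: 3.53
tcp_pos: [0.4506, -0.0744, 0.1196]
orientation: [0.003, 0.726, 0.688, 0.002]
wrist_force: [1.2, 0.6, -2.4]
finger_gap: 0.0502
grip_force: 42.3
```

```bash
python3 go.py 0.6215 -0.127 0.035 -0.058
```

```text
[-43.3 172.8  86. ] [0.007 0.002 0.005] [ 0.4506 -0.0744  0.1196] 3.53
```

{"op": "step_arm", "data": {"moves": [[[-6,25,0],[0,0,0],40],[[-14,55,0],[0,0,0],40],[[-21,85,0],[0,0,0],40],[[-29,115,0],[0,0,0],40],[[-36,143,0],[0,0,0],40],[[-41,163,0],[0,0,0],40],[[-43,172,0],[0,0,0],40],[[-43,172,0],[0,0,0],40]]}}

```text
clock: 4.2
tcp_pos: [0.619, -0.1262, 0.1141]
orientation: [-0.0, 0.726, 0.688, 0.0]
wrist_force: [0.4, -0.1, -1.9]
finger_gap: 0.0502
grip_force: 42.4
```

{"op": "step_arm", "data": {"moves": [[[0,0,0],[0,0,0],40],[[0,0,25],[0,0,0],40],[[0,0,45],[0,0,0],40],[[0,0,60],[0,0,0],40],[[0,0,70],[0,0,0],40],[[0,0,75],[0,0,0],40],[[0,0,75],[0,0,0],40],[[0,0,75],[0,0,0],40]]}}

```text
clock: 4.87
tcp_pos: [0.6173, -0.1255, 0.0413]
orientation: [0.0, 0.726, 0.688, 0.0]
wrist_force: [0.2, -0.8, -1.8]
finger_gap: 0.0504
grip_force: 42.5
```

```bash
python3 go.py 0.6215 -0.127 0.034 -0.058
```

```text
[-1.3  4.3  7.3] [0.    0.    0.005] [ 0.6173 -0.1255  0.0413] 4.87
```

{"op": "step_arm", "data": {"moves": [[[-1,4,3],[0,0,0],40],[[-1,4,6],[0,0,0],40],[[-1,4,8],[0,0,0],40],[[-1,4,8],[0,0,0],40],[[-1,4,8],[0,0,0],40]]}}

```text
clock: 5.28
tcp_pos: [0.6223, -0.1271, 0.0337]
orientation: [0.001, 0.726, 0.688, 0.001]
wrist_force: [0.7, -0.5, 1.6]
finger_gap: 0.0507
grip_force: 41.9
```

{"op": "step_arm", "data": {"moves": [[[0,0,0],[0,0,0],54],[[0,0,0],[0,0,0],60],[[0,0,0],[0,0,0],68],[[0,0,0],[0,0,0],75],[[0,0,0],[0,0,0],75],[[0,0,0],[0,0,0],75],[[0,0,0],[0,0,0],75]]}}

```text
clock: 5.87
tcp_pos: [0.6213, -0.1267, 0.0327]
orientation: [-0.0, 0.726, 0.688, 0.0]
wrist_force: [0.6, -0.1, -0.2]
finger_gap: 0.0749
grip_force: 0.0
```

{"op": "step_arm", "data": {"moves": [[[0,0,-20],[0,0,0],75],[[0,0,-50],[0,0,0],80],[[0,0,-90],[0,0,0],85],[[0,0,-130],[0,0,0],85],[[0,0,-130],[0,0,0],85]]}}

```text
clock: 6.28
tcp_pos: [0.6255, -0.1281, 0.172]
orientation: [0.006, 0.726, 0.688, 0.003]
wrist_force: [0.9, -0.4, 1.0]
finger_gap: 0.0854
grip_force: 0.0
```

```bash
python3 go.py 0.44 -0.291 0.025 -0.058; python3 -c "
from h import *
snap('side','s1')"
```

```text
[-172.  -178.6  145.3] [0.013 0.004 0.005] [ 0.6255 -0.1281  0.172 ] 6.28
```

View pics/s1.png

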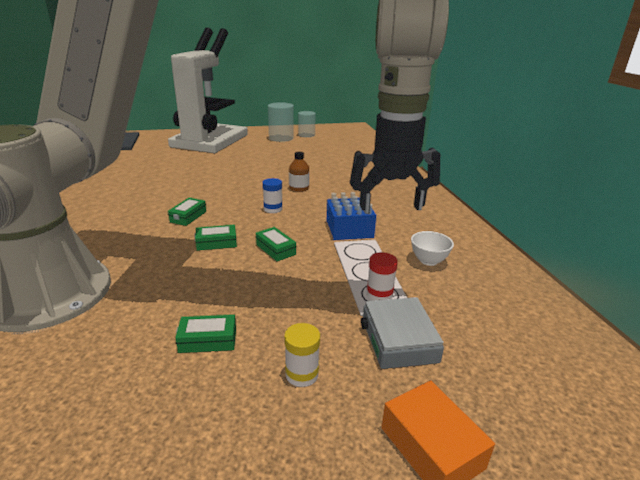

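The side view shows the red jar upright in the ring next to the warmer, at (382,277). Next is the yellow jar, at (302,355) in this view.

{"op": "step_arm", "data": {"moves": [[[-25,-25,0],[0,0,0],85],[[-50,-52,0],[0,0,0],85],[[-75,-78,0],[0,0,0],85],[[-100,-104,0],[0,0,0],85],[[-125,-130,0],[0,0,0],85],[[-150,-156,0],[0,0,0],85],[[-172,-178,0],[0,0,0],85],[[-172,-178,0],[0,0,0],85]]}}

```text
clock: 7.0
tcp_pos: [0.4304, -0.2916, 0.1617]
orientation: [-0.001, 0.727, 0.686, -0.001]
wrist_force: [1.1, 0.5, 0.3]
finger_gap: 0.0849
grip_force: 0.0
```

{"op": "step_arm", "data": {"moves": [[[0,0,0],[0,0,0],85],[[0,0,0],[0,0,0],85],[[0,0,0],[0,0,0],85]]}}

```text
clock: 7.25
tcp_pos: [0.4349, -0.2883, 0.1623]
orientation: [-0.0, 0.725, 0.689, 0.0]
wrist_force: [0.8, 0.5, -0.0]
finger_gap: 0.0849
grip_force: 0.0
```

```bash
python3 go.py 0.44 -0.291 0.026 -0.058
```

```text
[ -2.5   5.3 136.3] [-0.    -0.001  0.006] [ 0.4349 -0.2883  0.1623] 7.25
```

{"op": "step_arm", "data": {"moves": [[[-2,5,20],[0,0,0],85],[[-2,5,50],[0,0,0],85],[[-2,5,80],[0,0,0],85],[[-2,5,108],[0,0,0],85],[[-2,5,128],[0,0,0],85],[[-2,5,136],[0,0,0],85],[[-2,5,136],[0,0,0],85],[[-2,5,136],[0,0,0],85]]}}

```text
clock: 7.92
tcp_pos: [0.44, -0.2908, 0.027]
orientation: [-0.0, 0.725, 0.689, 0.0]
wrist_force: [0.0, -0.6, 0.5]
finger_gap: 0.0851
grip_force: 0.0
```

{"op": "step_arm", "data": {"moves": [[[0,0,0],[0,0,0],60],[[0,0,0],[0,0,0],50],[[0,0,0],[0,0,0],40],[[0,0,0],[0,0,0],40],[[0,0,0],[0,0,0],40],[[0,0,0],[0,0,0],40],[[0,0,0],[0,0,0],40],[[0,0,0],[0,0,0],40]]}}

```text
clock: 8.58
tcp_pos: [0.4403, -0.2922, 0.0284]
orientation: [0.001, 0.726, 0.688, 0.0]
wrist_force: [-0.9, -0.1, 6.1]
finger_gap: 0.0506
grip_force: 40.5
```

{"op": "step_arm", "data": {"moves": [[[0,0,-20],[0,0,0],40],[[0,0,-50],[0,0,0],40],[[0,0,-85],[0,0,0],40],[[0,0,-115],[0,0,0],40],[[0,0,-125],[0,0,0],40],[[0,0,-125],[0,0,0],40],[[0,0,-125],[0,0,0],40]]}}

```text
clock: 9.17
tcp_pos: [0.4393, -0.2913, 0.1514]
orientation: [0.0, 0.726, 0.688, 0.0]
wrist_force: [-1.0, -0.5, -1.8]
finger_gap: 0.0505
grip_force: 42.2
```

```bash
python3 go.py 0.631 0.033 0.16 -0.058
```

```text
[334.  174.3  -8.6] [0.    0.    0.005] [ 0.4393 -0.2913  0.1514] 9.17
```

{"op": "step_arm", "data": {"moves": [[[20,10,-8],[0,0,0],40],[[50,26,-8],[0,0,0],40],[[84,44,-8],[0,0,0],40],[[118,62,-8],[0,0,0],40],[[152,79,-8],[0,0,0],40],[[186,97,-8],[0,0,0],40],[[220,115,-8],[0,0,0],40],[[250,130,-8],[0,0,0],40]]}}

```text
clock: 9.83
tcp_pos: [0.5818, -0.046, 0.1566]
orientation: [-0.002, 0.725, 0.688, -0.001]
wrist_force: [0.2, -0.0, -1.1]
finger_gap: 0.0502
grip_force: 42.2
```

{"op": "step_arm", "data": {"moves": [[[28,15,0],[0,0,0],40],[[52,27,0],[0,0,0],40],[[72,38,0],[0,0,0],40],[[82,43,0],[0,0,0],40],[[82,43,0],[0,0,0],40],[[82,43,0],[0,0,0],40],[[82,43,0],[0,0,0],40]]}}

```text
clock: 10.42
tcp_pos: [0.6285, 0.0302, 0.1584]
orientation: [-0.001, 0.726, 0.688, -0.001]
wrist_force: [-1.2, -0.4, -1.8]
finger_gap: 0.0508
grip_force: 42.3
```

```bash
python3 go.py 0.631 0.033 0.034 -0.058
```

```text
[  2.9   2.7 124.4] [-0.003  0.     0.004] [0.6285 0.0302 0.1584] 10.42
```

{"op": "step_arm", "data": {"moves": [[[3,3,25],[0,0,0],40],[[3,3,55],[0,0,0],40],[[3,3,85],[0,0,0],40],[[3,3,105],[0,0,0],40],[[3,3,114],[0,0,0],40],[[3,3,119],[0,0,0],40],[[3,3,119],[0,0,0],40],[[3,3,119],[0,0,0],40]]}}

```text
clock: 11.08
tcp_pos: [0.6336, 0.0333, 0.042]
orientation: [0.001, 0.726, 0.688, 0.001]
wrist_force: [0.4, 0.1, -1.9]
finger_gap: 0.0506
grip_force: 42.3
```

```bash
python3 go.py 0.631 0.033 0.0335 -0.058
```

```text
[-0.4 -2.6  8.5] [ 0.002 -0.     0.004] [0.6336 0.0333 0.042 ] 11.08
```

{"op": "step_arm", "data": {"moves": [[[0,-1,3],[0,0,0],40],[[0,-1,6],[0,0,0],40],[[0,-1,8],[0,0,0],40],[[0,-1,8],[0,0,0],40],[[0,-1,8],[0,0,0],40],[[0,-1,8],[0,0,0],40]]}}

```text
clock: 11.58
tcp_pos: [0.6327, 0.0342, 0.0344]
orientation: [0.001, 0.725, 0.688, 0.001]
wrist_force: [-2.3, 0.1, 5.3]
finger_gap: 0.0505
grip_force: 42.2
```

{"op": "step_arm", "data": {"moves": [[[0,0,0],[0,0,0],54],[[0,0,0],[0,0,0],60],[[0,0,0],[0,0,0],68],[[0,0,0],[0,0,0],75],[[0,0,0],[0,0,0],75],[[0,0,0],[0,0,0],75],[[0,0,0],[0,0,0],75]]}}

```text
clock: 12.17
tcp_pos: [0.6318, 0.0339, 0.0326]
orientation: [-0.0, 0.726, 0.688, -0.0]
wrist_force: [-0.5, -1.0, 0.8]
finger_gap: 0.0748
grip_force: 0.0
```

{"op": "step_arm", "data": {"moves": [[[0,0,-20],[0,0,0],75],[[0,0,-50],[0,0,0],80],[[0,0,-90],[0,0,0],85],[[0,0,-120],[0,0,0],85],[[0,0,-130],[0,0,0],85],[[0,0,-130],[0,0,0],85]]}}

```text
clock: 12.67
tcp_pos: [0.6342, 0.0338, 0.1667]
orientation: [0.003, 0.726, 0.688, 0.002]
wrist_force: [0.1, -0.2, -0.1]
finger_gap: 0.0849
grip_force: 0.0
```

```bash
python3 go.py 0.469 0.295 0.16 -0.058
```

```text
[ 252.1 -178.8    5.4] [0.007 0.    0.005] [0.6342 0.0338 0.1667] 12.67
```

{"op": "step_arm", "data": {"moves": [[[30,-21,0],[0,0,0],85],[[62,-44,0],[0,0,0],85],[[94,-67,0],[0,0,0],85],[[126,-90,0],[0,0,0],85],[[158,-113,0],[0,0,0],85],[[190,-136,0],[0,0,0],85],[[222,-158,0],[0,0,0],85],[[246,-174,0],[0,0,0],85]]}}

```text
clock: 13.33
tcp_pos: [0.4679, 0.2904, 0.1606]
orientation: [-0.001, 0.725, 0.689, -0.002]
wrist_force: [1.1, 0.7, 1.1]
finger_gap: 0.0849
grip_force: 0.0
```

{"op": "step_arm", "data": {"moves": [[[6,-3,0],[0,0,0],85],[[6,-3,0],[0,0,0],85],[[6,-3,0],[0,0,0],85],[[6,-3,0],[0,0,0],85]]}}

```text
clock: 13.67
tcp_pos: [0.4687, 0.2939, 0.1618]
orientation: [-0.0, 0.726, 0.688, -0.001]
wrist_force: [-0.1, -1.1, -0.0]
finger_gap: 0.0852
grip_force: 0.0
```

```bash
python3 go.py 0.469 0.295 0.026 -0.058
```

```text
[  1.2   0.3 135.8] [-0.001  0.001  0.004] [0.4687 0.2939 0.1618] 13.67
```

{"op": "step_arm", "data": {"moves": [[[1,0,20],[0,0,0],85],[[1,0,50],[0,0,0],85],[[1,0,80],[0,0,0],85],[[1,0,108],[0,0,0],85],[[1,0,128],[0,0,0],85],[[1,0,136],[0,0,0],85],[[1,0,136],[0,0,0],85],[[1,0,136],[0,0,0],85]]}}

```text
clock: 14.33
tcp_pos: [0.4692, 0.2952, 0.027]
orientation: [-0.0, 0.726, 0.688, -0.0]
wrist_force: [-0.4, 0.9, 1.2]
finger_gap: 0.0849
grip_force: 0.0
```

{"op": "step_arm", "data": {"moves": [[[0,0,0],[0,0,0],60],[[0,0,0],[0,0,0],50],[[0,0,0],[0,0,0],40],[[0,0,0],[0,0,0],40],[[0,0,0],[0,0,0],40],[[0,0,0],[0,0,0],40],[[0,0,0],[0,0,0],40],[[0,0,0],[0,0,0],40]]}}

```text
clock: 15.0
tcp_pos: [0.4694, 0.2965, 0.0284]
orientation: [0.001, 0.725, 0.688, 0.001]
wrist_force: [-0.3, -1.2, 6.2]
finger_gap: 0.0508
grip_force: 40.2
```

{"op": "step_arm", "data": {"moves": [[[0,0,-20],[0,0,0],40],[[0,0,-50],[0,0,0],40],[[0,0,-85],[0,0,0],40],[[0,0,-115],[0,0,0],40],[[0,0,-140],[0,0,0],40],[[0,0,-145],[0,0,0],40],[[0,0,-145],[0,0,0],40]]}}

```text
clock: 15.58
tcp_pos: [0.4698, 0.2967, 0.1741]
orientation: [0.001, 0.726, 0.688, 0.002]
wrist_force: [0.9, 0.3, -1.6]
finger_gap: 0.0507
grip_force: 42.2
```

```bash
python3 go.py 0.6265 -0.047 0.17 -0.058
```

```text
[-335.   174.6    4.1] [ 0.004 -0.002  0.005] [0.4698 0.2967 0.1741] 15.58
```

{"op": "step_arm", "data": {"moves": [[[-20,10,0],[0,0,0],40],[[-50,26,0],[0,0,0],40],[[-84,44,0],[0,0,0],40],[[-118,62,0],[0,0,0],40],[[-152,79,0],[0,0,0],40],[[-186,97,0],[0,0,0],40],[[-220,115,0],[0,0,0],40],[[-250,130,0],[0,0,0],40]]}}

```text
clock: 16.25
tcp_pos: [0.5846, 0.0372, 0.1692]
orientation: [-0.001, 0.726, 0.688, -0.001]
wrist_force: [-0.4, 0.6, -0.9]
finger_gap: 0.0506
grip_force: 42.2
```

{"op": "step_arm", "data": {"moves": [[[-28,15,0],[0,0,0],40],[[-52,27,0],[0,0,0],40],[[-72,38,0],[0,0,0],40],[[-84,43,0],[0,0,0],40],[[-84,43,0],[0,0,0],40],[[-84,43,0],[0,0,0],40],[[-84,43,0],[0,0,0],40]]}}

```text
clock: 16.83
tcp_pos: [0.6225, -0.0456, 0.1707]
orientation: [-0.001, 0.725, 0.688, -0.0]
wrist_force: [-0.9, 0.1, -1.6]
finger_gap: 0.0504
grip_force: 42.2
```

```bash
python3 go.py 0.6265 -0.047 0.034 -0.058
```

```text
[ -1.3   4.4 136.7] [-0.002 -0.001  0.006] [ 0.6225 -0.0456  0.1707] 16.83
```

{"op": "step_arm", "data": {"moves": [[[-1,4,25],[0,0,0],40],[[-1,4,60],[0,0,0],40],[[-1,4,92],[0,0,0],40],[[-1,4,115],[0,0,0],40],[[-1,4,127],[0,0,0],40],[[-1,4,131],[0,0,0],40],[[-1,4,131],[0,0,0],40],[[-1,4,131],[0,0,0],40]]}}

```text
clock: 17.5
tcp_pos: [0.6278, -0.047, 0.0417]
orientation: [0.0, 0.725, 0.689, 0.0]
wrist_force: [-0.2, -0.2, -1.4]
finger_gap: 0.0507
grip_force: 42.2
```

```bash
python3 go.py 0.6265 -0.047 0.0335 -0.058
```

```text
[-0.  -1.3  8.2] [ 0.001 -0.     0.006] [ 0.6278 -0.047   0.0417] 17.5
```

{"op": "step_arm", "data": {"moves": [[[0,-1,3],[0,0,0],40],[[0,-1,6],[0,0,0],40],[[0,-1,8],[0,0,0],40],[[0,-1,8],[0,0,0],40],[[0,-1,8],[0,0,0],40],[[0,-1,8],[0,0,0],40]]}}

```text
clock: 18.0
tcp_pos: [0.6273, -0.048, 0.0345]
orientation: [0.001, 0.726, 0.688, 0.001]
wrist_force: [-1.7, 0.8, 6.5]
finger_gap: 0.0507
grip_force: 42.1
```

{"op": "step_arm", "data": {"moves": [[[0,0,0],[0,0,0],54],[[0,0,0],[0,0,0],58],[[0,0,0],[0,0,0],62],[[0,0,0],[0,0,0],64],[[0,0,0],[0,0,0],64],[[0,0,0],[0,0,0],64],[[0,0,0],[0,0,0],64]]}}

```text
clock: 18.58
tcp_pos: [0.6265, -0.0479, 0.0326]
orientation: [-0.0, 0.726, 0.688, -0.0]
wrist_force: [0.3, 0.7, -0.2]
finger_gap: 0.0638
grip_force: 0.0
```

{"op": "step_arm", "data": {"moves": [[[0,0,-15],[0,0,0],64],[[0,0,-40],[0,0,0],64],[[0,0,-75],[0,0,0],64],[[0,0,-110],[0,0,0],85],[[0,0,-130],[0,0,0],85],[[0,0,-130],[0,0,0],85]]}}

```text
clock: 19.08
tcp_pos: [0.6297, -0.0485, 0.1689]
orientation: [0.004, 0.726, 0.688, 0.003]
wrist_force: [0.9, -0.0, 0.6]
finger_gap: 0.0848
grip_force: 0.0
```

```bash
python3 go.py 0.448 0.083 0.15 0.47
```

```text
[ 121.7 -188.5   16.9] [ 0.009  0.004 -0.523] [ 0.6297 -0.0485  0.1689] 19.08
```

{"op": "step_arm", "data": {"moves": [[[15,-25,0],[0,0,-0.06],85],[[35,-52,0],[0,0,-0.14],85],[[55,-82,0],[0,0,-0.24],85],[[75,-112,4],[0,0,-0.34],85],[[95,-142,10],[0,0,-0.44],85],[[112,-172,14],[0,0,-0.51],85],[[121,-188,17],[0,0,-0.523],85],[[121,-188,17],[0,0,-0.523],85]]}}

```text
clock: 19.75
tcp_pos: [0.44, 0.0847, 0.1442]
orientation: [-0.002, 0.522, 0.853, -0.001]
wrist_force: [-0.6, -0.6, -0.8]
finger_gap: 0.0851
grip_force: 0.0
```

{"op": "step_arm", "data": {"moves": [[[0,0,0],[0,0,0],85],[[0,0,0],[0,0,0],85],[[0,0,0],[0,0,0],85]]}}

```text
clock: 20.0
tcp_pos: [0.4465, 0.0824, 0.1459]
orientation: [0.001, 0.523, 0.852, 0.0]
wrist_force: [0.7, 0.6, -0.1]
finger_gap: 0.0849
grip_force: 0.0
```

```bash
python3 go.py 0.448 0.083 0.006 0.47;python3 -c "
from h import *
snap('wrist','w2');snap('scene','s2')"
```

```text
[-1.000e-01  1.400e+00  1.399e+02] [ 0.001  0.001 -0.001] [0.4465 0.0824 0.1459] 20.0
```

View pics/w2.png

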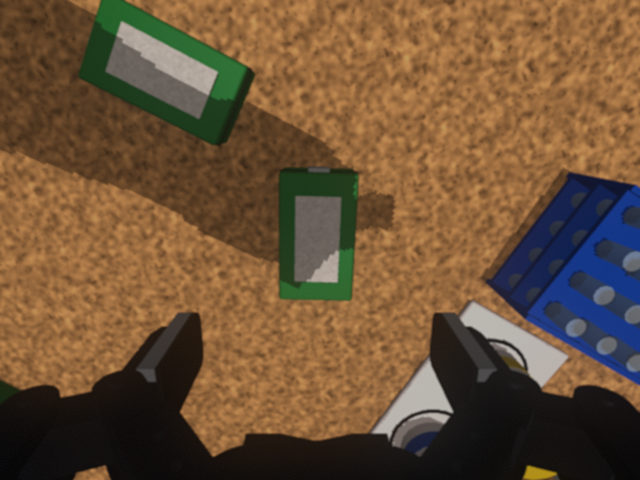

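The wrist view shows the target box squared up with the gripper, its label centred at about (317,240). The fingers straddle its width with room to spare.

```bash
python3 -c "
from h import *
e=ray('w2',[[296,196],[341,196],[339,283],[294,283]],.034);print(e.mean(0))
d=(e[0]+e[1]-e[2]-e[3]);print(np.degrees(np.arctan2(d[1],d[0])), np.hypot(*d[:2])/2)
o=ray('w2',[[279,299],[352,300],[356,173],[280,171]],.034);print(o.mean(0))"
```

```text
[0.44661416 0.08253773 0.034     ]
115.67439468851518 0.061153609147459854
[0.44550242 0.08360186 0.034     ]
```

{"op": "step_arm", "data": {"moves": [[[0,1,20],[0,0,0.01],85],[[0,1,50],[0,0,0.01],85],[[0,1,80],[0,0,0.01],85],[[0,1,108],[0,0,0.01],85],[[0,1,128],[0,0,0.01],85],[[0,1,137],[0,0,0.01],85],[[0,1,139],[0,0,0.01],85],[[0,1,139],[0,0,0.01],85]]}}

```text
clock: 20.77
tcp_pos: [0.4463, 0.0831, 0.0066]
orientation: [-0.0, 0.528, 0.85, -0.0]
wrist_force: [0.4, -0.5, 0.8]
finger_gap: 0.0852
grip_force: 0.0
```

{"op": "step_arm", "data": {"moves": [[[0,0,0],[0,0,0],62],[[0,0,0],[0,0,0],52],[[0,0,0],[0,0,0],42],[[0,0,0],[0,0,0],42],[[0,0,0],[0,0,0],42],[[0,0,0],[0,0,0],42],[[0,0,0],[0,0,0],42],[[0,0,0],[0,0,0],42]]}}

```text
clock: 21.43
tcp_pos: [0.4475, 0.0834, 0.0082]
orientation: [0.001, 0.527, 0.85, 0.001]
wrist_force: [-0.9, -0.2, 5.6]
finger_gap: 0.0512
grip_force: 42.4
```

{"op": "step_arm", "data": {"moves": [[[0,0,-20],[0,0,0],42],[[0,0,-50],[0,0,0],42],[[0,0,-85],[0,0,0],42],[[0,0,-115],[0,0,0],42],[[0,0,-140],[0,0,0],42],[[0,0,-145],[0,0,0],42],[[0,0,-145],[0,0,0],42]]}}

```text
clock: 22.02
tcp_pos: [0.4476, 0.0834, 0.1539]
orientation: [0.002, 0.527, 0.85, 0.001]
wrist_force: [-0.4, 0.9, -1.9]
finger_gap: 0.0515
grip_force: 42.8
```

```bash
python3 go.py 0.616 -0.2465 0.15 -0.058
```

```text
[-370.4    4.3    4.7] [0.005 0.001 0.518] [0.4476 0.0834 0.1539] 22.02
```

{"op": "step_arm", "data": {"moves": [[[-20,0,0],[0,0,0.03],42],[[-52,0,0],[0,0,0.08],42],[[-88,0,0],[0,0,0.14],42],[[-124,1,0],[0,0,0.2],42],[[-160,1,0],[0,0,0.26],42],[[-196,2,0],[0,0,0.32],42],[[-232,3,0],[0,0,0.38],42],[[-268,3,0],[0,0,0.44],42]]}}

```text
clock: 22.68
tcp_pos: [0.5672, -0.1566, 0.1492]
orientation: [-0.002, 0.701, 0.713, -0.001]
wrist_force: [0.9, 0.7, -0.8]
finger_gap: 0.0515
grip_force: 42.6
```

```bash
python3 go.py 0.616 -0.2465 0.15 -0.058
```

```text
[-90.7  47.3  -1.1] [-0.003 -0.002  0.075] [ 0.5672 -0.1566  0.1492] 22.68
```

{"op": "step_arm", "data": {"moves": [[[-30,16,0],[0,0,0.05],42],[[-58,30,0],[0,0,0.07],42],[[-80,42,0],[0,0,0.075],42],[[-90,47,0],[0,0,0.075],42],[[-90,47,0],[0,0,0.075],42],[[-90,47,0],[0,0,0.075],42],[[-90,47,0],[0,0,0.075],42]]}}

```text
clock: 23.27
tcp_pos: [0.6154, -0.2434, 0.15]
orientation: [-0.002, 0.726, 0.688, -0.0]
wrist_force: [-0.4, 0.1, -0.9]
finger_gap: 0.0514
grip_force: 42.7
```

```bash
python3 go.py 0.616 -0.2465 0.06 -0.058
```

```text
[-3.3  1.1 90. ] [-0.003 -0.002  0.003] [ 0.6154 -0.2434  0.15  ] 23.27
```

{"op": "step_arm", "data": {"moves": [[[-3,1,25],[0,0,0],42],[[-3,1,55],[0,0,0],42],[[-3,1,76],[0,0,0],42],[[-3,1,86],[0,0,0],42],[[-3,1,90],[0,0,0],42],[[-3,1,90],[0,0,0],42],[[-3,1,90],[0,0,0],42]]}}

```text
clock: 23.85
tcp_pos: [0.618, -0.2474, 0.063]
orientation: [0.001, 0.726, 0.688, 0.0]
wrist_force: [0.6, 0.3, -1.4]
finger_gap: 0.0512
grip_force: 42.7
```

```bash
python3 go.py 0.616 -0.2465 0.0515 -0.058
```

```text
[ 0.8 -2.1 11.5] [0.001 0.001 0.004] [ 0.618  -0.2474  0.063 ] 23.85
```

{"op": "step_arm", "data": {"moves": [[[0,-1,4],[0,0,0],42],[[0,-1,7],[0,0,0],42],[[0,-1,9],[0,0,0],42],[[0,-1,10],[0,0,0],42],[[0,-1,10],[0,0,0],42],[[0,-1,10],[0,0,0],42]]}}

```text
clock: 24.35
tcp_pos: [0.6165, -0.2476, 0.0524]
orientation: [0.0, 0.726, 0.687, 0.0]
wrist_force: [-1.5, 0.1, 2.0]
finger_gap: 0.0513
grip_force: 43.1
```

Contact made, so I'll release and retreat.

{"op": "step_arm", "data": {"moves": [[[0,0,0],[0,0,0],55],[[0,0,0],[0,0,0],60],[[0,0,0],[0,0,0],68],[[0,0,0],[0,0,0],75],[[0,0,0],[0,0,0],75],[[0,0,0],[0,0,0],75],[[0,0,0],[0,0,0],75]]}}

```text
clock: 24.93
tcp_pos: [0.6163, -0.2475, 0.0517]
orientation: [-0.0, 0.726, 0.687, 0.0]
wrist_force: [0.1, -0.5, 0.5]
finger_gap: 0.0749
grip_force: 0.0
```

{"op": "step_arm", "data": {"moves": [[[0,0,-20],[0,0,0],75],[[0,0,-50],[0,0,0],80],[[0,0,-90],[0,0,0],85],[[0,0,-120],[0,0,0],85],[[0,-40,-130],[0,0,0],85],[[0,-80,-130],[0,0,0],85],[[0,-120,-130],[0,0,0],85],[[0,-150,-130],[0,0,0],85]]}}

```text
clock: 25.6
tcp_pos: [0.464, -0.2386, 0.182]
orientation: [-0.0, 0.726, 0.687, -0.0]
wrist_force: [-0.7, -0.3, 0.1]
finger_gap: 0.0852
grip_force: 0.0
```

{"op": "step_arm", "data": {"moves": [[[0,-60,0],[0,0,0],85],[[0,-60,0],[0,0,0],85],[[0,-60,0],[0,0,0],85],[[0,-60,0],[0,0,0],85]]}}

```text
clock: 25.93
tcp_pos: [0.4063, -0.2362, 0.1824]
orientation: [0.001, 0.727, 0.687, 0.0]
wrist_force: [0.7, -1.1, 0.4]
finger_gap: 0.0851
grip_force: 0.0
```

```bash
python3 - <<'E'
from m import *
np.set_printoptions(precision=4,suppress=True)
for n,f in [('scene','f_sc'),('side','f_si')]:
    snap(n,f)
    for c,lo,hi in [('red',(0,170,70),(8,255,255)),('yel',(20,140,80),(34,255,255)),('blue',(105,150,60),(125,255,255)),('green',(55,120,40),(85,255,255))]:
        for b in blobs(f,lo,hi)[0]:
            x,y,w,h=cv2.boundingRect(b); print(f,c,(x,y,w,h),ray(f,[[x+w/2,y+h/2]],.061 if c=='green' else .077)[0])
im=cv2.imread('pics/f_sc.png')
cv2.imwrite('pics/fcrop.png',cv2.resize(im[140:380,100:420],(800,600),interpolation=cv2.INTER_CUBIC))
E
```

```text
f_sc red (240, 247, 22, 22) [ 0.6222 -0.1259  0.077 ]
f_sc yel (301, 278, 23, 23) [0.6318 0.0368 0.077 ]
f_sc blue (327, 294, 61, 62) [0.6652 0.1615 0.077 ]
f_sc blue (268, 262, 23, 22) [ 0.6277 -0.0486  0.077 ]
f_sc blue (0, 0, 33, 26) [ 0.1719 -1.2415  0.077 ]
f_sc green (187, 223, 42, 36) [ 0.6191 -0.2472  0.061 ]
f_sc green (454, 202, 39, 38) [0.2839 0.2898 0.061 ]
f_sc green (390, 200, 32, 38) [0.3507 0.1439 0.061 ]
f_sc green (277, 153, 34, 34) [ 0.3359 -0.1694  0.061 ]
f_si red (370, 253, 27, 21) [ 0.623  -0.1278  0.077 ]
f_si yel (351, 214, 24, 17) [0.6352 0.0366 0.077 ]
f_si blue (360, 233, 25, 19) [ 0.6277 -0.0502  0.077 ]
f_si blue (326, 200, 31, 40) [0.5922 0.0561 0.077 ]
f_si green (176, 315, 60, 38) [ 0.3044 -0.2426  0.061 ]
f_si green (383, 287, 48, 52) [ 0.62   -0.2513  0.061 ]
f_si green (195, 227, 37, 23) [0.3167 0.0493 0.061 ]
f_si green (168, 198, 38, 27) [0.257  0.1893 0.061 ]
f_si green (419, 0, 221, 279) [1.4467 0.598  0.061 ]
```

View pics/fcrop.png

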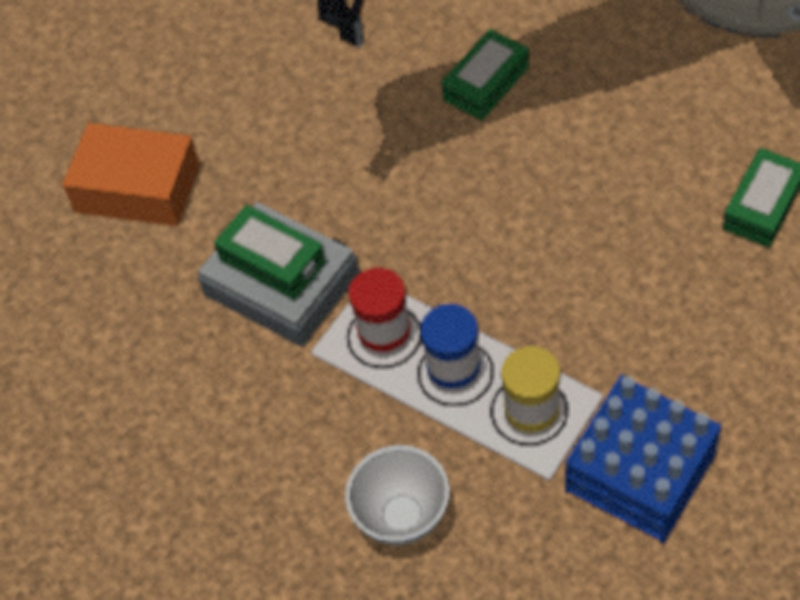

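View pics/f_si.png

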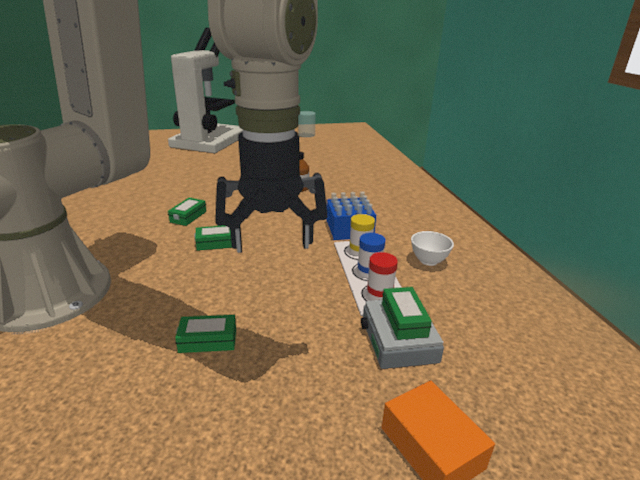

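The final scene crop shows red (378,310), blue (450,345) and yellow (530,390) upright in their rings. The box lies flat, label up, on the plate at (270,248), parallel to the row. The side view agrees, the measured positions are within about 4 mm of target, and the gripper is clear. I'm handing in.

```bash
python3 -c "
from workcell import env
print(env.hand_in())"
```

```text
the job is handed in; nothing more can be done
None
```

Job handed in at about 26 s of the 104 s allowed: the red, blue and yellow jars stand upright within about 4 mm of their ring centres, the green box lies flat, label up, mid-plate along the row, and everything is released; no verdict came back.

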